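# Release the gold chocolate from a rocker-gate dispenser

## Task

Two foil-wrapped chocolate balls wait behind the orange-edged gates of the clear two-lane dispenser: press down the black paddle of the lane that holds the gold one, so that its gate lifts and the gold chocolate rolls down to the low end of its lane, then let the paddle come back up so the gate is shut again. Leave the blue chocolate waiting behind its shut gate, and do not touch or lift either chocolate with the robot. Do not disturb the jam pot, coaster, spoon or toaster.

Things in the scene. Friction and masses are not known exactly. Their poses are not given: they have to be found in the camera images.
- dispenser: Clear two-lane dispenser fixed to the desk, base 270 x 165 mm. Origin at desk height on its centre line; x runs down the lanes (paddles at -x, low lane ends at +x), y to the left lane. Lanes at y = +-40 mm, 38 mm wide, floors falling 0.2 rad to an end wall at x = 180 mm; gates at x = 60 mm. Side panels at y = +-81 mm, x -70 to 60 mm, 106 mm high (131 mm at the rocker rod).
- paddle_left (a point): Black press paddle of the left rocker: flat plate 44 (x) x 52 (y) x 6 mm, 28 mm gap to the other. Point on its top face, within 2 mm of the middle; at rest level, at (-125, +40, 126) mm in the dispenser frame, axes alike. Free space above it and under it down to the desk. At full press it is 41 mm lower and 7 mm nearer the dispenser.
- paddle_right (a point): Black press paddle of the right rocker: flat plate 44 (x) x 52 (y) x 6 mm, 28 mm gap to the other. Point on its top face, within 2 mm of the middle; at rest level, at (-125, -40, 126) mm in the dispenser frame, axes alike. Free space above it and under it down to the desk. At full press it is 41 mm lower and 7 mm nearer the dispenser.
- rocker_left (a joint): Left rocker angle about its rod (along y) at (-30, +40, 120) mm in the dispenser frame: 0 = gate down, 0.45 rad = paddle fully pressed (stop). Paddle middle 95 mm from the rod, orange-edged clear gate (32 mm wide) 90 mm beyond it. The ball passes from about 0.25 rad; 0.36 (paddle 33 mm down) is well open. Spring return, 1.5 N at the paddle rising to 4.5 N; let go, it shuts.
- rocker_right (a joint): Right rocker angle about its rod (along y) at (-30, -40, 120) mm in the dispenser frame: 0 = gate down, 0.45 rad = paddle fully pressed (stop). Paddle middle 95 mm from the rod, orange-edged clear gate (32 mm wide) 90 mm beyond it. The ball passes from about 0.25 rad; 0.36 (paddle 33 mm down) is well open. Spring return, 1.5 N at the paddle rising to 4.5 N; let go, it shuts.
- gold: Gold foil chocolate ball, 30 mm diameter, 16 g, origin at its centre. Starts resting behind the gate of the left or the right lane, at about (44, +40 or -40, 69) mm in the dispenser frame. Released, it rolls in about a second to the low lane end, centre at about (163, +-40, 45) mm.
- blue: Blue foil chocolate ball, same size, origin at its centre; starts behind the gate of the other lane and must stay there.
- jam_pot: Black ceramic jam pot with fitted lid, diameter 84 mm, 95 mm high, loose, standing to the right of the dispenser (its -y side). Origin at the centre of its underside.
- coaster: Bamboo coaster 95 x 95 x 8 mm, loose, flat on the desk to the left of the dispenser. Origin at the centre of its underside.
- spoon: Stainless demitasse spoon, 98 mm long, lying loose on the desk in front of the paddles. Origin on its underside near the middle, x towards the bowl.
- toaster: Compact silver toaster 260 x 155 x 180 mm, standing loose on the left of the desk. Origin at the centre of its underside.

How it is judged:
On the way, in this order (a step that is already met when the one before it is completed fails the run):
1. the robot presses the paddle of the gold chocolate's lane and its gate lifts (((y of gold in the frame of dispenser above 0 m and value of joint rocker_left above 0.2 rad and contact force between dispenser and the fingers above 0.5 N and distance between the grasp point and paddle_left below 0.08 m) or (y of gold in the frame of dispenser below 0 m and value of joint rocker_right above 0.2 rad and contact force between dispenser and the fingers above 0.5 N and distance between the grasp point and paddle_right below 0.08 m))), for 0.05 s.
2. the gold chocolate has rolled through to the low end of its lane (x of gold in the frame of dispenser above 0.14 m), for 0.1 s.
At the end, for the whole second after the job is handed in: The gold chocolate lies still at the low end of its lane (centre 140 to 185 mm along x of the dispenser, 30 to 65 mm high), both rockers are back (below 0.05 rad), the blue chocolate is within 15 mm of its start, and jam pot, coaster, spoon and toaster are within 20 mm of theirs (x of gold in the frame of dispenser between 0.14 and 0.185 m and z of gold in the frame of dispenser between 0.03 and 0.065 m and linear speed of gold below 0.05 m/s and distance of blue from where it was at the start of the episode below 0.015 m and value of joint each of rocker_left, rocker_right below 0.05 rad and distance of each of jam_pot, coaster, spoon, toaster from where it was at the start of the episode below 0.02 m); the robot touches nothing.
It fails at once if the blue chocolate's gate is lifted (its rocker above 0.12 rad) ((y of gold in the frame of dispenser above 0 m and value of joint rocker_right above 0.12 rad) or (y of gold in the frame of dispenser below 0 m and value of joint rocker_left above 0.12 rad)).
It fails at once if the robot touches a chocolate (contact force between any of gold, blue and the fingers above 0.2 N or contact force between any of gold, blue and the arm above 0.2 N).
It fails at once if a chocolate is lifted off its lane (height (world z) of any of gold, blue above 0.1 m).
It fails at once if the blue chocolate is moved by more than 15 mm (distance of blue from where it was at the start of the episode above 0.015 m).
It fails at once if jam pot, coaster, spoon or toaster is moved by more than 20 mm, or the jam pot tipped (distance of any of jam_pot, coaster, spoon, toaster from where it was at the start of the episode above 0.02 m or angle between jam_pot's own z axis and vertical above 0.25 rad).
It also fails if it takes over 32 s, if anything falls off the work surface, if the arm or the gripper's body presses on something with over 40 N, if the wrist force passes 120 N, or if a joint passes its speed limit or range.

## Robot

A 7-joint arm with a two-finger parallel gripper is mounted at the origin on the work surface. World frame = base frame: x ahead of the robot, y to its left, z up, the work surface at z = 0. Lengths are in m, angles in rad, forces in N, time in s.
With the tool pointing down it reaches from about 0.425 to 0.95 m from the base axis. Payload 4.7 kg.
Tool frame: the origin (TCP) lies midway between the tips of the shut fingers; the grasp point (between the pads) lies 19 mm behind it; z points along the fingers, y is the direction in which the jaws open and shut (so a half turn about z gives the same grasp; the last joint's range is limited). The gripper opens to 87 mm and grips with 3 to 60 N. Pads are 19 mm wide; open, the fingers measure 117 mm over their backs; the gripper's body (75 mm by 190 mm) begins 51 mm behind the grasp point.
Start: joints at [-1.271, 0.469, -0.049, 1.532, 0.024, 1.141, -0.082], TCP at [0.218, 0.639, 0.223] pointing down, gripper open.
Joint ranges: [-2.59, 2.59], [-0.33, 1.99], [-1.39, 1.29], [0.1, 2.45], [-1.04, 4.18], [0.21, 1.99], [-2.66, 2.66]. Speed limits (rad/s): [2.57, 2.57, 3.14, 3.14, 3.14, 3.14, 3.14].

## Interface

Orientations are given as a 3x3 rotation matrix whose columns are the frame's x, y, z axes.
In Python, from workcell import arm gives the robot as it stands. Calls block until the motion is done:
- arm.goto(position, orientation): joint-space move of the TCP to a pose.
- arm.servo_line(position, vel=0.15, attitude=None, f_stop=None): straight line of the TCP; attitude=None keeps the orientation; vel is the mean speed in m/s. With f_stop (N) it stops when the force on the tool has changed by that much, and returns True; else False.
- arm.goto_joints(angles): joint-space move.
- arm.command_gripper(opening): finger opening in m; the grip force is fixed at half the most; returns when the fingers have stopped.
- arm.wait(seconds).
- arm.ik(position, orientation): joint angles nearest the present ones, or None.
- arm.read_camera(name): name is "scene" or "top" or "wrist"; returns a dict with "pixels" (384x512x3 uint8, blue, green, red), "mtx" (3x3 intrinsics, pixels), "D" ([k1, k2, p1, p2, k3] as OpenCV has them; the pictures are not rectified), "origin" and "rotation" of the camera in the world; the wrist camera has in their place "T_tool_cam" (4x4, takes a point from camera to tool coordinates, whose origin is the TCP and whose axes are the flange's). Camera axes: x right, y up, looking along -z (the intrinsics and any distortion apply to the point x, -y, -z); pixel columns grow to the right and rows downward; lengths in m; the calibration is good to about 2 mm. A picture is of the moment at which its call begins: read the wrist's pose just before it. There is no depth.
A pose or a line that the arm cannot do raises arm.PlanningError and nothing moves.
- arm.sign_off(): hands the job in, once; it reports no verdict.
Readings, each from a call of its own:
- arm.read_clock(): time.
- arm.read_qpos(): joint angles.
- arm.read_qvel(): joint speeds.
- arm.read_joint_efforts(): joint torques, N m.
- arm.read_tool_pos(): TCP position.
- arm.read_tool_rot(): TCP orientation.
- arm.read_ft_force(): force on the tool from outside, world axes, zero at the start.
- arm.read_moment(): the same for the moment, N m.
- arm.read_width(): finger opening in m.
Only numpy, scipy, OpenCV 4.12 (cv2) and the standard library are available. Lean on these libraries where they do the work, as an engineer would, in place of code of your own. Each camera call takes 0.05 s, during which the arm holds its last target. There are 200 camera calls.

## Working session

There is one attempt and no reset: what is moved stays moved. The work goes in short steps, each a Python script; the robot and the scene stay as the last script left them, time stands still between calls to the robot, and variables do not carry over. Pictures are saved under pics/ and viewed, about 8 in all and at most 12, crops included, and the job is handed in when it is done.

```bash
mkdir -p pics; cat > h.py <<'E'
import numpy as np, cv2
from workcell import arm
def ray(c,uv):
    p=cv2.undistortPoints(np.array([[uv]],float),c["mtx"],np.array(c["D"],float))[0,0]
    d=np.array(c["rotation"])@np.array([p[0],-p[1],-1.0]); return np.array(c["origin"],float),d/np.linalg.norm(d)
def onz(c,uv,z):
    o,d=ray(c,uv); return o+d*(z-o[2])/d[2]
def proj(c,P):
    q=(np.array(P,float)-c["origin"])@np.array(c["rotation"]); q=q*[1,-1,-1]
    return cv2.projectPoints(q.reshape(-1,1,3),np.zeros(3),np.zeros(3),c["mtx"],np.array(c["D"],float))[0].reshape(-1,2)
E
python3 - <<'E'
from h import *
import pickle
d={n:arm.read_camera(n) for n in("scene","top")}
pickle.dump(d,open("cams.pkl","wb"))
for n,c in d.items(): cv2.imwrite(f"pics/{n}0.png",c["pixels"]); print(n,np.array(c["origin"]).round(3),np.array(c["rotation"]).round(2).tolist())
print(arm.read_clock(),arm.read_tool_rot())
E
```

```text
scene [1.177 0.52  0.759] [[-0.57, -0.56, 0.61], [0.82, -0.39, 0.41], [0.01, 0.73, 0.68]]
top [0.365 0.136 1.235] [[-0.0, 0.98, -0.2], [-1.0, -0.0, -0.01], [-0.01, 0.2, 0.98]]
0.1 [[-9.46464985e-01  3.22806124e-01 -4.88253422e-04]
 [ 3.22806483e-01  9.46463497e-01 -1.68025662e-03]
 [-8.02830843e-05 -1.74791542e-03 -9.99998469e-01]]
```

View pics/top0.png

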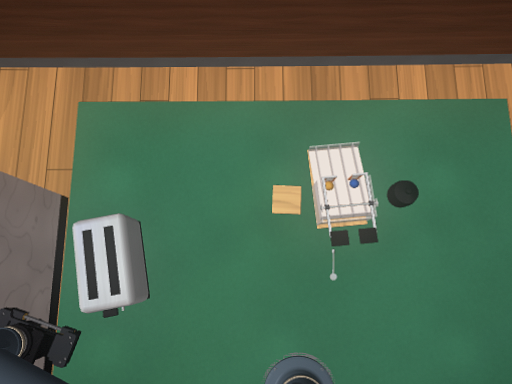

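View pics/scene0.png

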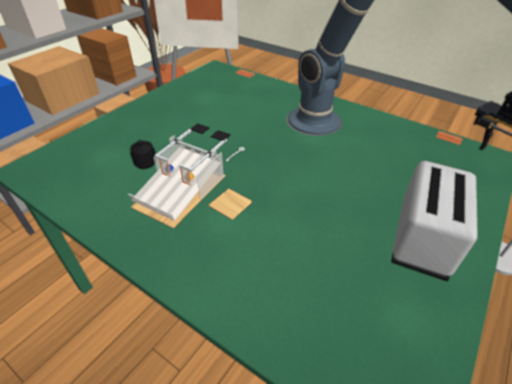

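The gold ball is at (329,185) in the top view, in the left lane. The blue one is at (354,183), and the left paddle is at about (340,238). Next I'll measure these by colour mask.

```bash
python3 - <<'E'
from h import *
import pickle
d=pickle.load(open("cams.pkl","rb"))
def blobs(c,m,box,amin):
    x0,y0,x1,y1=box; k=np.zeros(m.shape,np.uint8); k[y0:y1,x0:x1]=m[y0:y1,x0:x1]
    n,_,s,ce=cv2.connectedComponentsWithStats(k); return [(ce[i].round(1),s[i].tolist()) for i in range(1,n) if s[i][4]>=amin]
def dark(c): return (c["pixels"].max(2)<45).astype(np.uint8)
hsv=lambda c: cv2.cvtColor(c["pixels"],cv2.COLOR_BGR2HSV)
c=d["top"]; s=d["scene"]
P={}
for n,cc,box in(("top",c,(325,225,385,250)),("scene",s,(185,118,235,145))):
    P[n]=blobs(cc,dark(cc),box,15); print(n,P[n])
for ce,_ in P["top"]: print("paddle top z.126",onz(c,ce,.126).round(4))
for ce,_ in P["scene"]: print("paddle scene z.126",onz(s,ce,.126).round(4))
h=hsv(c)
for nm,lo,hi in(("gold",(12,120,90),(32,255,255)),("blue",(100,120,60),(130,255,255))):
    for ce,st in blobs(c,cv2.inRange(h,lo,hi),(318,172,366,196),8): print(nm,ce,st,onz(c,ce,.069).round(4))
a,b=[onz(c,x[0],.126)[:2] for x in sorted(P["top"],key=lambda x:x[0][0])[:2]]
print("sep",np.linalg.norm(a-b))
for n,cc,(x0,y0,x1,y1) in(("top",c,(265,135,425,285)),("scene",s,(120,110,260,230))):
    cv2.imwrite(f"pics/{n}crop.png",cv2.resize(cc["pixels"][y0:y1,x0:x1],None,fx=4,fy=4,interpolation=cv2.INTER_CUBIC))
E
```

```text
top []
scene [(array([199.3, 128.4]), [192, 125, 16, 8, 75]), (array([219.9, 135.2]), [212, 132, 17, 8, 79])]
paddle scene z.126 [ 0.4646 -0.2026  0.126 ]
paddle scene z.126 [ 0.4564 -0.1206  0.126 ]
gold [328.8 185. ] [326, 181, 7, 9, 51] [ 0.6278 -0.1064  0.069 ]
blue [353.8 183. ] [350, 180, 8, 7, 46] [ 0.6339 -0.1856  0.069 ]Traceback (most recent call last):
  File "<stdin>", line 18, in <module>
ValueError: not enough values to unpack (expected 2, got 0)
```

```bash
python3 - <<'E'
from h import *
import pickle
c=pickle.load(open("cams.pkl","rb"))["top"]
im=c["pixels"]; m=np.zeros(im.shape[:2],np.uint8); m[226:246,328:382]=(im[226:246,328:382].max(2)<62)
n,_,s,ce=cv2.connectedComponentsWithStats(m); 
L=sorted([(tuple(ce[i]),s[i].tolist()) for i in range(1,n) if s[i][4]>30])
for u,st in L: print(u,st,onz(c,u,.126).round(4))
k=im[135:285,265:425]
cv2.imwrite("pics/topcrop.png",cv2.resize(k,None,fx=4,fy=4,interpolation=cv2.INTER_CUBIC))
print("px", im[238,340],im[236,368])
E
```

```text
(np.float64(339.32589285714283), np.float64(237.90625)) [331, 231, 18, 15, 224] [ 0.456  -0.1181  0.126 ]
(np.float64(367.75757575757575), np.float64(235.14718614718615)) [359, 228, 19, 15, 231] [ 0.4638 -0.2014  0.126 ]
px [53 58 56] [51 55 53]
```

View pics/topcrop.png

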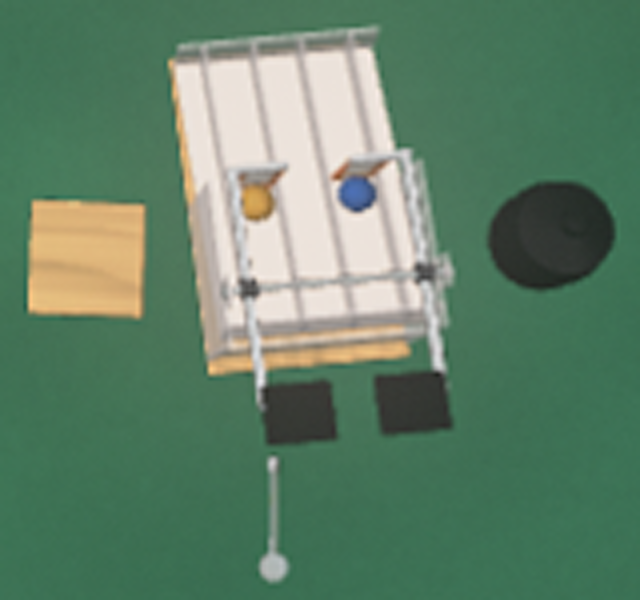

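```bash
python3 - <<'E'
from h import *
yw=0.09; xd=np.array([np.cos(yw),np.sin(yw),0]); yd=np.array([-np.sin(yw),np.cos(yw),0]); z=np.array([0,0,-1.])
P=np.array([.457,-.119,0.])
p=arm.read_tool_pos(); arm.servo_line([p[0],p[1],.33],vel=.2)
q0=np.array(arm.read_qpos()); best=None
for sg in(1,-1):
    y=sg*yd; R=np.column_stack([np.cross(y,z),y,z])
    q=arm.ik(P+[0,0,.25],R)
    if q is not None:
        print(sg,np.round(q,2)); dq=abs(np.array(q)-q0).max()
        if best is None or dq<best[0]: best=(dq,R)
R=best[1]
arm.command_gripper(0.0)
arm.goto(P+[0,0,.25],R)
arm.servo_line(P+[0,0,.15],vel=.12)
c=arm.read_camera("scene"); 
cv2.imwrite("pics/s1.png",cv2.resize(c["pixels"][90:240,110:310],None,fx=4,fy=4,interpolation=cv2.INTER_CUBIC))
print(arm.read_clock(),arm.read_tool_pos(),arm.read_ft_force(),arm.read_width())
E
```

```text
1 [-0.62  0.12  0.88  2.   -0.11  1.07  1.96]
-1 [-0.72  0.14  1.    2.   -0.13  1.07 -1.15]
6.15 [ 0.45768625 -0.11919176  0.15072038] [ 0.20259974 -0.00685754  0.47452902] 0.0002958935252425251
```

View pics/s1.png

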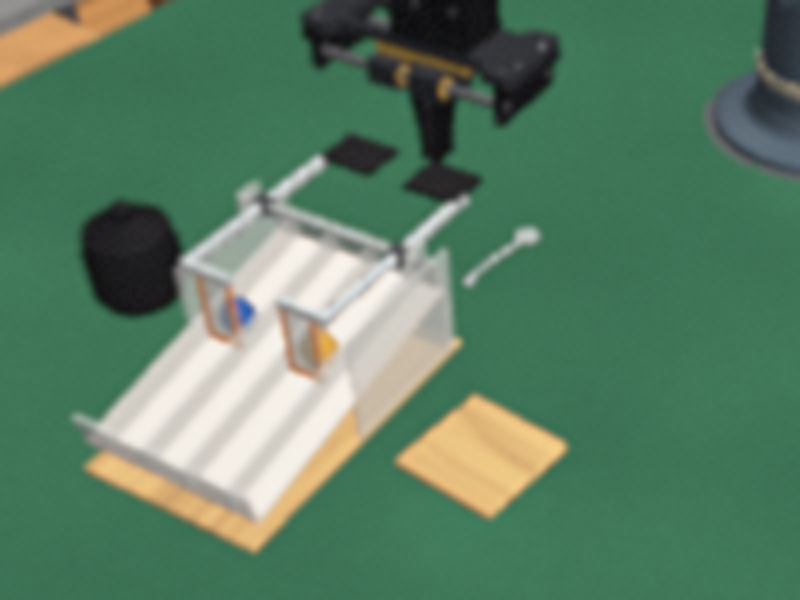

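The shut fingers (tip at about (437,158) in the crop) hang over the left paddle at (443,182), on the gold ball's lane. The right paddle at (362,153) is clear, so I'll press now.

```bash
python3 - <<'E'
from h import *
p=arm.read_tool_pos().copy()
st=arm.servo_line([p[0],p[1],.093],vel=.06,f_stop=15)
print(st,arm.read_tool_pos(),arm.read_ft_force())
arm.wait(1.3)
c=arm.read_camera("scene"); t=arm.read_camera("top"); print(arm.read_clock(),arm.read_tool_pos(),arm.read_ft_force())
for k,i in(("scene",c),):
    cv2.imwrite("pics/s2.png",cv2.resize(c["pixels"][90:240,110:310],None,fx=4,fy=4,interpolation=cv2.INTER_CUBIC))
for z in(.045,.069):
  m=cv2.inRange(cv2.cvtColor(t["pixels"],cv2.COLOR_BGR2HSV),(12,120,90),(32,255,255)); k=m*0; k[135:200,312:372]=m[135:200,312:372]
  n,_,s,ce=cv2.connectedComponentsWithStats(k)
  for i in range(1,n):
    if s[i][4]>15: print(z,ce[i],s[i],onz(t,ce[i],z))
E
```

```text
False [ 0.45774614 -0.1194495   0.09325344] [0.81198879 0.52803577 5.49179399]
8.65 [ 0.45778585 -0.11927522  0.09303872] [ 0.15211442 -1.62232885  4.88724034]
0.045 [322.44897959 151.69387755] [319 148   8   8  49] [ 0.74568649 -0.09555001  0.045     ]
0.069 [322.44897959 151.69387755] [319 148   8   8  49] [ 0.73800602 -0.09087954  0.069     ]
```

View pics/s2.png

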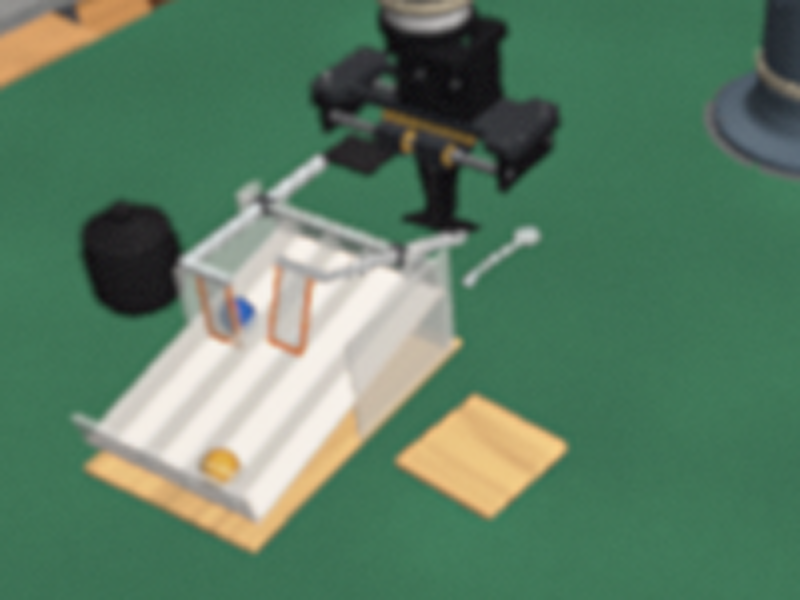

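The gold ball is now at the low end, (220,465) in the crop. That is about 118 mm along x from its start, or roughly x = 162 mm in the dispenser frame. The left gate is lifted, and the blue ball is still behind its gate at (240,312). I'll release the paddle and check.

```bash
python3 - <<'E'
from h import *
import pickle
p=arm.read_tool_pos().copy()
arm.servo_line([p[0],p[1],.135],vel=.06); arm.servo_line([p[0],p[1],.22],vel=.12); arm.wait(.7)
c=arm.read_camera("scene"); t=arm.read_camera("top"); old=pickle.load(open("cams.pkl","rb"))
cv2.imwrite("pics/s3.png",cv2.resize(c["pixels"][90:240,110:310],None,fx=4,fy=4,interpolation=cv2.INTER_CUBIC))
H=lambda i:cv2.cvtColor(i["pixels"],cv2.COLOR_BGR2HSV)
for nm,lo,hi,z in(("gold",(12,120,90),(32,255,255),.045),("blue",(100,120,60),(130,255,255),.069)):
  for k,cc in(("then",old["top"]),("now",t)):
    m=cv2.inRange(H(cc),lo,hi); b=m*0; b[135:200,312:372]=m[135:200,312:372]; n,_,s,ce=cv2.connectedComponentsWithStats(b)
    print(nm,k,[(ce[i].round(1),onz(cc,ce[i],z).round(3)) for i in range(1,n) if s[i][4]>15])
for k,cc in(("then",old["scene"]),("now",c)):
    m=(cc["pixels"].max(2)<45).astype(np.uint8); b=m*0; b[118:145,185:235]=m[118:145,185:235]; n,_,s,ce=cv2.connectedComponentsWithStats(b)
    print("paddles",k,[ce[i].round(1) for i in range(1,n) if s[i][4]>15])
d=cv2.absdiff(c["pixels"],old["scene"]["pixels"]).max(2)
print("diff pot",d[138:170,128:156].max(),"coaster",d[188:220,207:254].max(),"spoon",d[145:163,225:246].max(),"toaster",d[160:280,390:480].max())
print(arm.read_clock(),arm.read_ft_force())
E
```

```text
gold then [(array([328.8, 185. ]), array([ 0.633, -0.112,  0.045]))]
gold now [(array([322.4, 151.7]), array([ 0.746, -0.096,  0.045]))]
blue then [(array([353.8, 183. ]), array([ 0.634, -0.185,  0.069]))]
blue now [(array([353.8, 183. ]), array([ 0.634, -0.185,  0.069]))]
paddles then [array([199.3, 128.4]), array([219.9, 135.2])]
paddles now [array([199.5, 128.4]), array([219.9, 135.2])]
diff pot 7 coaster 5 spoon 5 toaster 6
11.1583 [0.48350589 0.27707658 0.80581788]
```

View pics/s3.png

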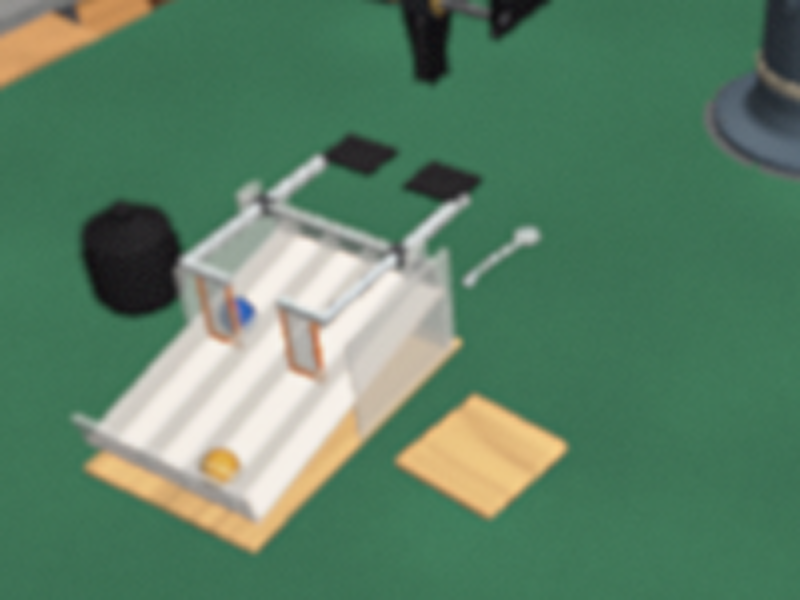

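Both gates are shut and both paddles are level. The gold ball lies at the low end (220,465), and the blue ball hasn't moved.

```bash
python3 -c "
from workcell import arm
arm.sign_off()"
```

```text
the job is handed in; nothing more can be done
```

I pressed the left paddle, on the gold chocolate's lane, about 33 mm down with the shut fingers. I held it while the ball rolled out, then let it back up, raised the arm clear and handed the job in at about 11.2 s of the 32 s allowed. The sign-off gives no verdict.

What the last checks showed:
- **Gold:** it rests at the low end of its lane, about 162 mm along the dispenser, in the same place before and after the paddle was released.
- **Blue:** it is at the same pixel position as at the start, behind its shut gate.
- **Paddles:** both are back within 0.2 px of their rest positions in the scene view, and both gates are shut.
- **Other objects:** the jam pot, coaster, spoon and toaster show no change from the first picture beyond image noise.
- **Force:** the tool read about 5 N during the press. After lifting clear it read under 1 N, about the level before the press.

No check failed. The two cameras and the position worked out from the balls agreed on the left paddle to within about 3 mm.

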